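# Steady the hanging anchor over its seat ring

### The arm

A 6-joint arm with a two-finger parallel gripper is mounted at the origin on the work surface. World frame = base frame: x ahead of the robot, y to its left, z up, the work surface at z = 0. Lengths are in m, angles in rad, forces in N, time in s.
With the tool pointing down it reaches from about 0.375 to 0.925 m from the base axis. Payload 5.7 kg.
Tool frame: the origin (TCP) lies midway between the tips of the shut fingers; the grasp point (between the pads) lies 19 mm behind it; z points along the fingers, y is the line along which they close (so a half turn about z gives the same grasp; the last joint's range is limited). The gripper opens to 88 mm and grips with 3 to 60 N. Pads are 20 mm wide; open, the fingers measure 115 mm over their backs; the gripper's body (75 mm by 178 mm) begins 61 mm behind the grasp point.
Start: joints at [1.108, 0.359, 1.51, -0, 1.272, -0.115], TCP at [0.204, 0.564, 0.223] pointing down, gripper open.
Joint ranges: [-2.97, 2.97], [-1.01, 2.36], [0.21, 2.38], [-0.96, 4.11], [0.2, 2.71], [-2.98, 2.98]. Speed limits (rad/s): [2.39, 2.39, 3.14, 3.14, 3.14, 3.14].

### API

Orientations are given as a unit quaternion [x, y, z, w].
In Python, from bench import move_ptp, servo_line, goto_joints, move_gripper, sleep, inverse_kinematics, capture, PlanningError, close_job, spot_in, silhouettes, current_clock, current_joint_pos, current_qvel, current_joint_torque, current_position, current_orientation, current_force, current_torque, current_finger_gap, current_grip_force gives the robot as it stands. Calls block until the motion is done:
- move_ptp(position, orientation): joint-space move of the TCP to a pose.
- servo_line(position, orientation=None, rate=0.15, contact_N=None): straight line of the TCP; orientation=None keeps the orientation; rate is the mean speed in m/s. With contact_N (N) it stops when the force on the tool has changed by that much, and returns True; else False.
- goto_joints(angles): joint-space move.
- move_gripper(opening): finger opening in m; the grip force is fixed at half the most; returns when the fingers have stopped.
- sleep(seconds).
- inverse_kinematics(position, orientation): joint angles nearest the present ones, or None.
- capture(name): name is "scene" or "top" or "wrist"; returns a dict with "image" (420x560x3 uint8, blue, green, red), "range_z" (420x560 float32, m along the optical axis (not along the pixel's ray), 0 where there is no reading), "intrinsics" (3x3 intrinsics, pixels), "k1" (the pictures are not rectified: a ray, as slopes to the right and down, at radius r is drawn at 1 + k1 r^2 times it, then the intrinsics apply), "R" (3x3) and "t" (3): a world point X has camera coordinates R X + t. Camera axes: x right, y down, z forward; pixel columns grow to the right and rows downward; lengths in m; the calibration is good to about 2 mm. A picture is of the moment at which its call begins.
A pose or a line that the arm cannot do raises PlanningError and nothing moves.
- close_job(): hands the job in; it is judged then, once.
Trained networks look in the newest picture that a camera, given by its name, has taken for a name from the list of things; names that differ only in an ending like _2 or _b are one class to them, and where a whole thing is asked for, a point or a joint stands for the part that bears it (a point fixed in the world has none). Each returns a list of dicts, best first, with "conf" (0 to 1); they miss things now and then, are a little off and sometimes report something else, mostly with a low value. They report only what shows in the picture. A call takes as long as a camera call. They do not tell look-alikes from the thing itself.
- spot_in(camera, query): "xy" ([column, row] in pixels, amid what is visible of it).
- silhouettes(camera, query): "region" (420x560 bool, what is visible of it) and "xy" ([column, row] in pixels, amid what is visible of it).
Readings, each from a call of its own:
- current_clock(): time.
- current_joint_pos(): joint angles.
- current_qvel(): joint speeds.
- current_joint_torque(): joint torques, N m.
- current_position(): TCP position.
- current_orientation(): TCP orientation.
- current_force(): force on the tool from outside, world axes, zero at the start.
- current_torque(): the same for the moment, N m.
- current_finger_gap(): finger opening in m.
- current_grip_force(): force on a finger pad.
Only numpy, scipy, OpenCV 4.12 (cv2) and the standard library are available. Lean on these libraries where they do the work, as an engineer would, in place of code of your own. Each camera call takes 0.05 s, during which the arm holds its last target. There are 200 camera calls.

### The job

Without rolling the counter hoist from its place, press the red catch all the way down so that the hanging mushroom anchor is let go and swings. Then take the hoist by its wooden handle and roll it, steering so as to kill the swing, until the anchor hangs still, centred over the brass seat ring, and keep it so for about five seconds before letting go of the handle. Never touch the anchor or let it swing much wider than it did when let go, and leave the other goods on the counter where they are.

Things in the scene. Friction and masses are not known exactly. Their poses are not given: they have to be found in the camera images.
- rail: the hoist's pair of straight rails, fixed on the counter. Origin on the counter, midway along the hoist's travel, directly below the line on which the hook travels; its y axis is the rolling direction (roughly world y, turned by up to 0.1 rad), its x axis points away from the robot. All offsets below are in this frame. Rails 860 mm long at x -160 and +140 mm
- hoist_carriage (a joint): travel of the green hoist carriage along the rail's +y (m); 0 at the rail's origin, stops at -0.26 and +0.24. Carriage 3 kg nominal, rolls with about 3 N of friction and 4 N s/m of damping, so it stays where it is left, even with the anchor swinging
- plumb (a point): point plumb below the hook (the anchor's pivot, 600 mm above the counter under the jib; axle along the rail's x), moving with the carriage: x 0, y = carriage travel in the rail frame, 48 mm above the counter. The mast (30 mm square, 655 mm high) stands 140 mm beyond it (+x)
- handle (a point): point on the carriage's upright wooden handle, a round post of 30 mm diameter (38 mm brass collar at its foot) from 46 to 131 mm above the counter; this point is on its axis at 110 mm height, x -180 and y +55 mm from the plumb point. The green plate below it is 48 mm high. Grip from above, fingers closing along the rail, tips 15 to 40 mm below the post's top
- catch_top (a point): centre of the top of the red round catch button, 36 mm diameter, 120 mm above the counter when up, 85 mm fully down; at x -170, y -68 mm from the plumb point, 123 mm to the -y side of the handle. Press it straight down with the closed fingertips. A 10 mm bar runs from it away from the robot (+x) to an upright stop plate that holds the anchor's foot
- catch (a joint): how far the catch is pressed (m): 0 up, 0.035 fully down. About 5 N to 8 N moves it; no spring, it stays where it is left. The stop plate lets the anchor go at about 0.015 to 0.025
- anchor: hanging mushroom anchor, 0.9 kg nominal; origin: centre of its orange bowl (80 mm diameter, 38 mm high), 465 mm below the hook, 135 mm above the counter when plumb; z axis along the thin shank to the hook; foot ends at 98 mm height. Rigid pendulum of 453 mm equivalent length (period 1.35 s), swings only along the rail, dies away in 100 s or more. At first held 82 mm off plumb to the rail's -y
- ring_center (a point): centre of the top of the brass seat ring fixed on the counter between the rails, plumb under the hook's line (x 0 in the rail frame), 0.14 to 0.39 m along +y from the hoist's start: 140 mm outside, 116 mm inside diameter, 22 mm high, blue felt inside. Centred means the bowl's centre within 20 mm of it as seen from above
- gaff_jaw: brass gaff jaw fitting, a fork 180 mm long and 95 mm wide lying on the counter, origin under its middle; leave alone
- ring_bolt1: bronze ring bolt standing on its 48 mm flange, 90 mm high, origin at its underside; leave alone
- ring_bolt2: second bronze ring bolt like the first; leave alone
- chimney_cap: soot-dark brass lamp chimney cap, 84 mm diameter, 72 mm high, origin at its underside; leave alone
- spike_driver: screwdriver lying on the counter; leave alone
Things that resemble listed ones, but are neither listed nor needed, are in the scene too. What is shaped like the part that bears ring_center but purple is not meant.

How it is judged:
On the way, in this order (a step that is already met when the one before it is completed fails the run):
1. the catch is pressed down with the hoist still within 30 mm of its starting place (value of joint catch above 0.028 m and distance of plumb from where it was at the start of the episode below 0.03 m), for 0.2 s.
2. the anchor hangs over the ring: bowl centre within 20 mm of the ring's centre, seen from above, for 4 s without a break (horizontal distance between anchor and ring_center below 0.02 m), for 4 s.
At the end, for the whole second after the job is handed in: the bowl's centre stays within 20 mm, and the point plumb below the hook within 25 mm, of the ring's centre as seen from above; the carriage stands still, the catch is down and the handle is let go (horizontal distance between anchor and ring_center below 0.02 m and horizontal distance between plumb and ring_center below 0.025 m and value of joint catch above 0.025 m and velocity of joint hoist_carriage between -0.02 and 0.02 m/s); the robot touches nothing.
It fails at once if the robot touches the anchor (contact force between anchor and the fingers above 0.3 N or contact force between anchor and the arm above 0.3 N).
It fails at once if the anchor swings wider than 160 mm (0.35 rad) off plumb (horizontal distance between anchor and plumb above 0.16 m).
It fails at once if another thing on the counter is moved by more than 30 mm (distance of any of gaff_jaw, ring_bolt1, ring_bolt2, chimney_cap, spike_driver from where it was at the start of the episode above 0.03 m).
It also fails if it takes over 58 s, if anything falls off the work surface, if the arm or the gripper's body presses on something with over 40 N, if the wrist force passes 120 N, or if a joint passes its speed limit or range.

## Working session

There is one attempt and no reset: what is moved stays moved. The work goes in short steps, each a Python script; the robot and the scene stay as the last script left them, time stands still between calls to the robot, and variables do not carry over. Pictures are saved under pics/ and viewed, at most 10 in all, crops included, and the job is handed in when it is done.

```bash
ls; mkdir -p pics
cat > h.py <<'E'
import numpy as np, cv2
from bench import *
def ray(c,px):
    K=np.array(c["intrinsics"]);d=np.array([(px[0]-K[0,2])/K[0,0],(px[1]-K[1,2])/K[1,1]])
    u=d.copy()
    for _ in range(20): u=d/(1+c["k1"]*(u@u))
    R=np.array(c["R"]);t=np.array(c["t"])
    return -R.T@t, R.T@np.array([u[0],u[1],1.])
def at_z(c,px,z):
    o,r=ray(c,px); return o+r*(z-o[2])/r[2]
def by_depth(c,px):
    o,r=ray(c,px); x,y=int(round(px[0])),int(round(px[1]))
    p=c["range_z"][max(0,y-2):y+3,max(0,x-2):x+3]; p=p[p>0]
    return o+r*np.median(p) if len(p) else None
E
python3 - <<'E'
from h import *
np.set_printoptions(precision=3,suppress=True)
for n in("scene","top"):
    c=capture(n);cv2.imwrite(f"pics/{n}0.png",c["image"])
    print(n,"cam",ray(c,(280,210)))
    for q in("ring_center","catch_top","handle","anchor","hoist_carriage","plumb","catch","gaff_jaw","ring_bolt1","chimney_cap","spike_driver"):
        try:
            for d in spot_in(n,q)[:4]: print(q,round(d["conf"],2),np.round(d["xy"],1),by_depth(c,d["xy"]))
        except Exception as e: print(q,e)
print(current_clock(),current_orientation())
E
```

```text
pics
scene cam (array([1.   , 0.936, 0.771]), array([-0.415, -0.739, -0.531]))
ring_center 0.88 [245.6 292.4] [0.696 0.197 0.004]
ring_center 0.86 [284.5 354.4] [0.705 0.43  0.004]
ring_center 0.82 [323.6 245.4] [0.381 0.124 0.001]
catch_top 0.55 [214.2 197.1] [ 0.618 -0.225  0.076]
anchor 0.73 [183.9 155.2] [ 0.71  -0.211  0.266]
hoist_carriage 0.67 [151.5 173.9] [ 0.832 -0.141  0.26 ]
plumb 0.87 [154.4 176.3] [ 0.742 -0.652  0.003]
catch 0.77 [207.5 196.5] [ 0.618 -0.305  0.038]
gaff_jaw 0.58 [397.3 303.7] [0.372 0.452 0.02 ]
ring_bolt1 0.87 [400.5 277.1] [0.274 0.365 0.003]
ring_bolt1 0.6 [241.6 162. ] [ 0.378 -0.519  0.04 ]
chimney_cap 0.85 [364.1 356.5] [0.575 0.554 0.052]
chimney_cap 0.46 [181.1 202.7] [ 0.721 -0.306  0.041]
top cam (array([0.255, 0.047, 1.255]), array([ 0.211, -0.002, -0.977]))
ring_center 0.79 [246.8 249.6] [0.401 0.145 0.002]
ring_center 0.7 [231.5 158. ] [0.695 0.201 0.002]
ring_center 0.65 [162. 153.] [0.71  0.424 0.003]
catch_top 0.7 [367.2 184.6] [ 0.61  -0.232  0.001]
handle 0.93 [373.5 119. ] [ 0.832 -0.26   0.003]
anchor 0.72 [386.4 130.7] [ 0.724 -0.257  0.159]
hoist_carriage 0.73 [377.2 116.4] [ 0.821 -0.262  0.046]
plumb 0.83 [375.6 117.4] [ 0.818 -0.257  0.045]
catch 0.67 [372.3 189.2] [ 0.574 -0.229  0.077]
catch 0.54 [165.1 278.3] [0.311 0.377 0.043]
gaff_jaw 0.67 [136.8 258.1] [0.371 0.47  0.025]
ring_bolt1 0.86 [468.4 257.1] [ 0.38  -0.517  0.028]
ring_bolt1 0.76 [164.1 278.7] [0.31  0.379 0.046]
chimney_cap 0.84 [122.6 201.4] [0.536 0.513 0.061]
1.2 [ 0.173  0.985 -0.    -0.   ]
```

View pics/scene0.png

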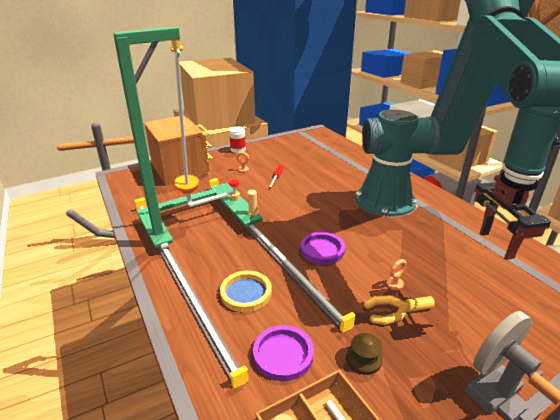

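View pics/top0.png

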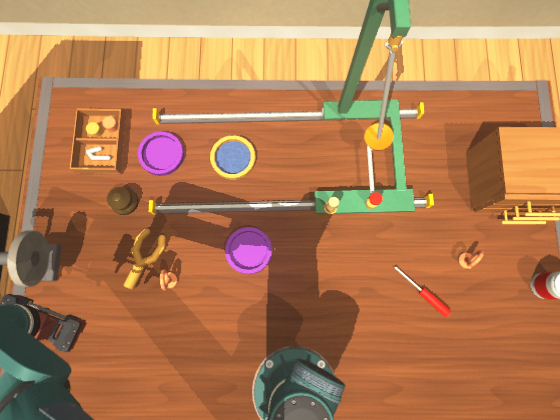

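The scene view shows the brass ring with blue felt at (245,291), the red catch at (234,185), the handle at (252,199) and the anchor bowl at (186,183). In the top view these are at (232,157), (375,200), (332,205) and (378,135).

Look-alikes in the top view:
- **Ring:** purple rings at (161,153) and (248,250) are rejected. The brass one at (232,157) has blue felt, lies between the rails and is the choice.
- **Catch:** the red screwdriver (435,300) and the red can (545,285) are rejected.
- **Handle:** the yellow post beside the catch, at (332,205), is the choice.

Next I'll measure these with colour masks and check a close crop.

Run:
```python
from h import *
np.set_printoptions(precision=4,suppress=True)
def cen(c,lo,hi,box):
    hsv=cv2.cvtColor(c["image"],cv2.COLOR_BGR2HSV);m=cv2.inRange(hsv,lo,hi)
    z=np.zeros_like(m);x0,y0,x1,y1=box;z[y0:y1,x0:x1]=m[y0:y1,x0:x1]
    n,l,s,ce=cv2.connectedComponentsWithStats(z);
    if n<2: return None
    k=1+np.argmax(s[1:,4]);return ce[k],s[k,4],(l==k)
for n,bx in(("top",dict(caps=[(145,195,162,220),(420,190,440,212),(148,105,164,128),(412,98,430,120)],red=(360,185,390,215),ring=(205,130,262,185))),
            ("scene",dict(caps=[(338,310,358,333),(228,365,250,388)],red=(224,176,244,200),ring=(210,260,280,320)))):
    c=capture(n)
    for b in bx["caps"]:
        r=cen(c,(18,120,100),(35,255,255),b); print("cap",r[0],r[1],at_z(c,r[0],.02))
    r=cen(c,(0,190,100),(5,255,255),bx["red"]);print("red",r[0],r[1],at_z(c,r[0],.12),by_depth(c,r[0]))
    r=cen(c,(100,80,60),(125,255,255),bx["ring"]);print("felt",r[0],r[1],at_z(c,r[0],.003),by_depth(c,r[0]))
    r=cen(c,(18,120,100),(35,255,255),bx["ring"])
    cnt=max(cv2.findContours(r[2].astype('u1'),0,2)[0],key=cv2.contourArea);e=cv2.fitEllipse(cnt);print("ring ell",e,at_z(c,e[0],.015))
    # depth point cloud of tall top pts near carriage: heights
    vv,uu=np.mgrid[0:420,0:560];u=vv*0
    P=[]
    reg=(range(180,225),range(310,400)) if n=="top" else (range(170,225),range(215,270))
    for y in reg[0]:
        for x in reg[1]:
            z=c["range_z"][y,x]
            if z>0:
                o,rr=ray(c,(x,y));p=o+rr*z;P.append([*p,x,y])
    P=np.array(P)
    Q=P[P[:,2]>.1];print(len(Q))
    Q=P[(P[:,2]>.122)&(P[:,2]<.14)];print("handle top",len(Q),Q.mean(0),Q.min(0),Q.max(0))
    Q=P[(P[:,2]>.112)&(P[:,2]<.123)];print("~.12",len(Q),Q.mean(0),Q.min(0),Q.max(0))
    if n=="top":
        cv2.imwrite("pics/crop.png",cv2.resize(c["image"][90:220,200:430],None,fx=3.4,fy=3.4,interpolation=cv2.INTER_CUBIC))
```

```text
cap [151.7955 206.7273] 88 [0.5292 0.4387 0.02  ]
cap [429.1667 200.1275] 102 [ 0.5555 -0.4165  0.02  ]
cap [155.3626 115.7143] 91 [0.83  0.448 0.02 ]
cap [419.9271 109.8125] 96 [ 0.8564 -0.4073  0.02  ]
red [375.3684 198.1842] 114 [ 0.5359 -0.2268  0.12  ] [ 0.5361 -0.2269  0.1194]
felt [233.0888 156.6775] 800 [0.6992 0.1958 0.003 ] [0.6992 0.1958 0.003 ]
ring ell ((232.23922729492188, 156.36376953125), (42.139320373535156, 44.24507522583008), 79.4623031616211) [0.6959 0.1971 0.015 ]
251
handle top 100 [  0.5239  -0.1165   0.1293 337.12   201.33  ] [  0.5084  -0.2423   0.122  328.     195.    ] [  0.5448  -0.0903   0.1354 381.     207.    ]
~.12 138 [  0.5349  -0.2202   0.1188 372.9638 198.6159] [  0.5098  -0.2464   0.1122 328.     192.    ] [  0.5547  -0.0922   0.1228 382.     207.    ]
cap [347.0461 321.765 ] 217 [0.5259 0.4337 0.02  ]
cap [239.0561 376.3579] 285 [0.8268 0.4425 0.02  ]
red [233.7188 182.3281] 64 [ 0.5427 -0.2164  0.12  ] [ 0.5416 -0.219   0.1185]
felt [245.4903 290.3224] 673 [0.6926 0.1889 0.003 ] [0.693  0.1898 0.004 ]
ring ell ((246.05934143066406, 288.6409606933594), (36.13147735595703, 52.02567672729492), 89.1918716430664) [0.6932 0.1953 0.015 ]
163
handle top 45 [  0.5264  -0.0996   0.1283 251.9333 193.1333] [  0.5104  -0.1199   0.1223 248.     190.    ] [  0.539   -0.0888   0.1322 256.     196.    ]
~.12 78 [  0.5364  -0.1764   0.1178 240.2436 187.3205] [  0.5126  -0.2421   0.1125 229.     179.    ] [  0.5563  -0.0885   0.1229 256.     198.    ]
```

View pics/crop.png

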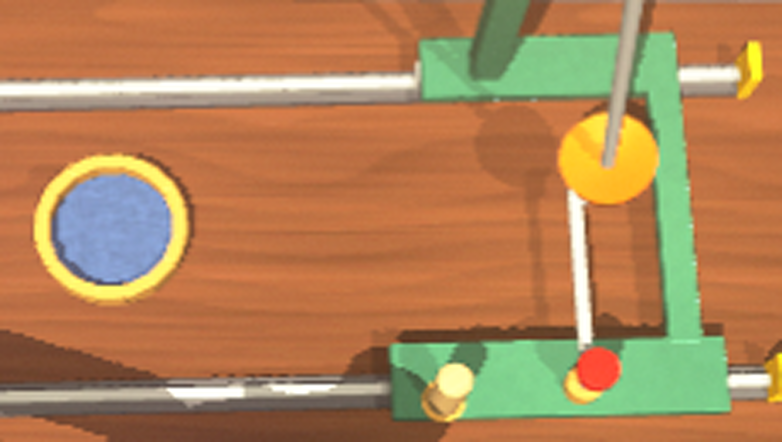

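The crop confirms the choice: red catch button at crop (598,370), wooden post at (452,385), bowl at (608,158) held by the bar, brass and blue ring at (112,227). The rail yaw is about 0.031 rad, and the handle and catch positions agree with the given offsets. Now I press the catch.

```bash
cat >> h.py <<'E'
TH=0.0308; YR=np.array([-np.sin(TH),np.cos(TH)]); XR=np.array([np.cos(TH),np.sin(TH)])
O=np.array([.7010,.0150])
def W(x,y,z): return [*(O+x*XR+y*YR),z]
def RF(p): d=np.array(p[:2])-O; return np.array([d@XR,d@YR])
a=(np.pi+TH)/2; Q=[np.cos(a),np.sin(a),0,0]
def bowl(cam="scene",save=None):
    c=capture(cam)
    hsv=cv2.cvtColor(c["image"],cv2.COLOR_BGR2HSV);m=cv2.inRange(hsv,(10,170,120),(22,255,255))
    o=None;best=None;n,l,s,ce=cv2.connectedComponentsWithStats(m)
    for k in range(1,n):
        if s[k,4]<60: continue
        p0,r=ray(c,ce[k]); d=p0[:2]-O; p=p0-r*(d@XR)/(r[:2]@XR); y=RF(p)[1]
        if .1<p[2]<.19 and -.4<y<.4 and (best is None or s[k,4]>best[2]): best=(y,p[2],s[k,4],ce[k])
    if save: cv2.imwrite(save,c["image"])
    return best
E
python3 - <<'E'
from h import *
np.set_printoptions(precision=4,suppress=True)
print(bowl(),bowl("top"))
C=[.5375,-.2255]
print("catch rail",RF(C))
move_gripper(0.0)
print(current_clock()); move_ptp([*C,.19],Q); print(current_clock(),current_position(),current_joint_pos())
t=current_clock();servo_line([*C,.14],rate=.1);print("50mm@.1",current_clock()-t,current_qvel())
servo_line([*C,.0855],rate=.08);print(current_clock(),current_position(),current_force())
sleep(.3)
t0=current_clock()
for i in range(3): print(current_clock(),bowl())
servo_line([*C,.19],rate=.25);print(current_clock(),current_position())
E
```

```text
None (np.float64(-0.2558741978049245), np.float64(0.13486701980509808), np.int32(403), array([378.8685, 139.0025]))
catch rail [-0.1708 -0.2354]
2.7417
5.75 [ 0.5378 -0.2248  0.19  ] [-0.5146  0.3654  1.5878  0.0002  1.1884 -2.1171]
50mm@.1 0.6500000000000004 [-0.0018 -0.0127 -0.0106  0.0004  0.0008 -0.0006]
7.2333 [ 0.5377 -0.2256  0.0854] [ 1.3075 -1.0412  1.3503]
7.5333 (np.float64(-0.37143635808053665), np.float64(0.16261356289027595), np.int32(2145), array([174.7967, 167.3436]))
7.5833 (np.float64(-0.3632158454295926), np.float64(0.16456061053109272), np.int32(2019), array([175.4299, 167.6959]))
7.6333 (np.float64(-0.36873103420960607), np.float64(0.16255838484674923), np.int32(1979), array([175.0313, 167.6321]))
8.25 [ 0.5368 -0.2251  0.1893]
```

Run:
```python
from h import *
c=capture("scene");d=capture("top")
im=np.hstack([cv2.resize(c["image"][100:300,100:300],None,fx=2,fy=2),cv2.resize(d["image"][70:270,220:420],None,fx=2,fy=2)])
cv2.imwrite("pics/rel.png",im)
h=cv2.cvtColor(c["image"],cv2.COLOR_BGR2HSV)
print(by_depth(c,(234,188)),current_clock())
for x in silhouettes("scene","anchor")[:3]: print(x["conf"],x["xy"],x["region"].sum())
```

```text
[ 0.53487895 -0.23744937  0.08461634] 8.35
0.94 [183.6, 157.5] 841
```

View pics/rel.png

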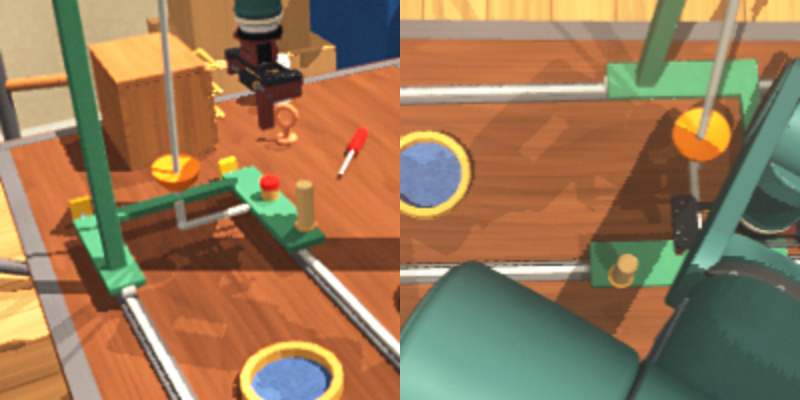

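The catch is down: in the left view its button is at (270,183), next to the taller post at (305,203), and by depth its top is at z 0.085. The bowl hangs free at (176,172). I'll now grip the handle and track the bowl by depth.

```bash
cat >> h.py <<'E'
_U={}
def bowl(cam="scene"):
    c=capture(cam)
    if cam not in _U:
        v,u=np.mgrid[0:420,0:560];K=np.array(c["intrinsics"]);k=c["k1"]
        dist=np.array([k,0,0,0,0.])
        _U[cam]=cv2.undistortPoints(np.stack([u,v],-1).reshape(-1,1,2).astype(np.float64),K,dist).reshape(420,560,2)
    n=_U[cam];z=c["range_z"];P=np.dstack([n*z[...,None],z])-np.array(c["t"]);P=P@np.array(c["R"])
    d=P[...,:2]-O;x=d@XR;y=d@YR;h=P[...,2]
    m=(z>0)&(abs(x)<.046)&(h>.118)&(h<.165)&(abs(y)<.42)
    if m.sum()<30: return None
    q=np.percentile(y[m],[3,97]); return q.mean(),q[1]-q[0],m.sum(),np.median(x[m])
def watch(n,gap=0.06):
    T=[];Y=[]
    for i in range(n):
        t=current_clock();b=bowl()
        if b: T.append(t);Y.append(b[0])
        sleep(gap)
    T=np.array(T);Y=np.array(Y);w=2*np.pi/1.35
    A=np.c_[np.ones_like(T),np.cos(w*T),np.sin(w*T)]
    s,*_=np.linalg.lstsq(A,Y,rcond=None)
    return s,np.std(Y-A@s),T,Y   # mean, cos, sin
E
python3 - <<'E'
from h import *
np.set_printoptions(precision=4,suppress=True)
print(bowl())
servo_line(W(-.180,-.112,.185),Q,rate=.25); move_gripper(.088)
servo_line(W(-.180,-.112,.103),rate=.12)
print(current_clock(),RF(current_position()),current_force()); 
move_gripper(0.0)
print("gap",current_finger_gap(),current_grip_force(),current_force(),RF(current_position()),current_clock())
print(bowl()); s,e,T,Y=watch(14); print(s,np.hypot(*s[1:]),e);print(T,Y,current_clock(),RF(current_position()))
E
```

```text
(np.float64(-0.19311220026563486), np.float64(0.07151598073237811), np.int64(339), np.float64(0.004334286464062239))
11.3 [-0.1795 -0.1122] [0.8095 0.0613 0.117 ]
gap 0.02942875307743105 29.99950736761093 [-0.8589 -4.2323 -1.1863] [-0.18   -0.1126] 12.2333
(np.float64(-0.23885438976575113), np.float64(0.06974882543622751), np.int64(325), np.float64(0.005314072972071562))
[-0.1641 -0.0737 -0.0158] 0.07539973974773546 0.0005486742006153139
[12.2833 12.3917 12.5    12.6083 12.7167 12.825  12.9333 13.0417 13.15
 13.2583 13.3667 13.475  13.5833 13.6917] [-0.2337 -0.2099 -0.1761 -0.138  -0.1066 -0.0902 -0.0924 -0.1112 -0.1445
 -0.1821 -0.2147 -0.2351 -0.2373 -0.2238] 13.8 [-0.18   -0.1118]
```

```bash
cat >> h.py <<'E'
w=2*np.pi/1.35
prof={"minjerk":lambda s:s**3*(10-15*s+6*s*s),"cubic":lambda s:s*s*(3-2*s),"cos":lambda s:(1-np.cos(np.pi*s))/2,
      "trap3":lambda s:np.where(s<1/3,s*s*2.25,np.where(s<2/3,.25+1.5*(s-1/3),1-2.25*(1-s)**2)),"lin":lambda s:s}
def G(T,p="minjerk"):
    s=np.linspace(0,1,2001);v=np.gradient(prof[p](s),s);return np.trapezoid(v*np.cos(w*T*(s-.5)),s)
def peak(D,T,r0,rd0,p="minjerk"):  # max |r| during move
    n=1000;dt=T/n;t=np.arange(n+1)*dt;x=D*prof[p](t/T);acc=np.gradient(np.gradient(x,dt),dt);r,v,m=r0,rd0,0
    for k in range(n):
        v+=(-w*w*r-1.026*acc[k])*dt;r+=v*dt;m=max(m,abs(r))
    return m,r,v
E
python3 - <<'E'
from h import *
for T in(.8,.9,1,1.1,1.2,1.35,1.5,1.8,2.2,2.6): print(T,[round(float(G(T,p)),3) for p in("minjerk","cubic","cos","trap3")])
for D,T in((.17,.9),(.18,1.1),(.2,1.1),(.347,1.2),(.347,1.35)):
    for p in("minjerk","cubic"):
        c=-w*T/2; m,r,v=peak(D,T,.075*np.cos(c),-.075*w*np.sin(c),p);print(D,T,p,m,np.hypot(r,v/w))
E
```

```text
0.8 [0.775, 0.694, 0.709, 0.714]
0.9 [0.722, 0.625, 0.643, 0.649]
1 [0.667, 0.553, 0.574, 0.582]
1.1 [0.609, 0.481, 0.505, 0.513]
1.2 [0.55, 0.409, 0.435, 0.443]
1.35 [0.462, 0.304, 0.333, 0.342]
1.5 [0.376, 0.207, 0.239, 0.247]
1.8 [0.22, 0.05, 0.082, 0.086]
2.2 [0.065, -0.066, -0.041, -0.046]
2.6 [-0.018, -0.083, -0.07, -0.086]
0.17 0.9 minjerk 0.03722727733603971 0.05098182493411888
0.17 0.9 cubic 0.03722779433521811 0.03371585074003315
0.18 1.1 minjerk 0.06244895267633112 0.03746186199882852
0.18 1.1 cubic 0.0624495000872259 0.013601119298873896
0.2 1.1 minjerk 0.06244895328977836 0.049977135397994935
0.2 1.1 cubic 0.0624495615241059 0.0234652304704373
0.347 1.2 minjerk 0.113533532117672 0.12099583206773896
0.347 1.2 cubic 0.0703325490512159 0.07034201780464513
0.347 1.35 minjerk 0.08946965663277623 0.08947113841225762
0.347 1.35 cubic 0.07499810504854768 0.03321690635805402
```

```bash
cat >> h.py <<'E'
def timed_move(y0,D,T,s,lag=0.0,lead=.3,sign=1):
    """start so that the present swing s=(mean,cos,sin) is at sign*max at mid move"""
    ph=np.arctan2(s[2],s[1])+(0 if sign>0 else np.pi)
    t=current_clock(); tc=ph/w
    while tc-T/2-lag<t+lead: tc+=1.35
    sleep(tc-T/2-lag-t); t1=current_clock()
    servo_line(W(-.18,y0+D,.103),Q,rate=abs(D)/T)
    t2=current_clock();return t1,t2
E
python3 - <<'E'
from h import *
np.set_printoptions(precision=4,suppress=True)
s,e,T,Y=watch(9,.1); print(s,np.hypot(*s[1:]),e)
y0=RF(current_position())[1]
t1,t2=timed_move(y0,.17,1.35,s)
p=RF(current_position());print(t1,t2,t2-t1,p,current_force(),current_qvel())
s2,e2,T,Y=watch(11,.07);print(s2,np.hypot(*s2[1:]),e2,T[0])
z1=complex(s[1],-s[2]);z2=complex(s2[1],-s2[2]) # r=Re(z e^{iwt})
dz=z2-z1  # = -1.026 D G e^{-iw tc}
g=-dz/(1.026*.17);tc=-np.angle(g)/w
print("G",abs(g),"tc-t1 mod",(tc-t1)%1.35,current_clock(),RF(current_position()))
E
```

```text
[-0.164  -0.0723 -0.0164] 0.07414395067613078 0.0007329235518818327
16.25 17.75 1.5 [-0.1799  0.0579] [ 1.1546  3.5606 -3.559 ] [-0.003   0.0026  0.0017 -0.005  -0.0007  0.001 ]
[0.005  0.0098 0.0014] 0.00987935759492304 0.00044866062913909117 17.75
G 0.4815836935839146 tc-t1 mod 0.6709546188283153 19.0333 [-0.1799  0.0576]
```

Run:
```python
from h import *
np.set_printoptions(precision=4,suppress=True)
s,e,T,Y=watch(9,.1); A=np.hypot(*s[1:]);print(s,A,e)
y0=RF(current_position())[1];D=.235-y0
Ts=np.linspace(1.8,2.4,61);Tm=Ts[np.argmin([abs(1.04*1.026*D*G(T)-A) for T in Ts])]
t1,t2=timed_move(y0,D,Tm,s)
print(Tm,t2-t1,RF(current_position()),current_force())
s2,e2,T,Y=watch(11,.07);print(s2,np.hypot(*s2[1:]),e2,current_clock(),RF(current_position()))
c=capture("scene");d=capture("top")
cv2.imwrite("pics/ring.png",np.hstack([cv2.resize(c["image"][150:350,180:380],None,fx=2,fy=2),cv2.resize(d["image"][60:260,140:340],None,fx=2,fy=2)]))
```

```text
[0.0052 0.0098 0.0013] 0.009852744510427986 0.00017625069260697847
2.24 2.3917 [-0.1798  0.235 ] [ 4.7725 -1.4573 -8.132 ]
[ 0.1822 -0.0009 -0.    ] 0.0008547801347167423 0.0002933330324587398 25.5333 [-0.1798  0.235 ]
```

View pics/ring.png

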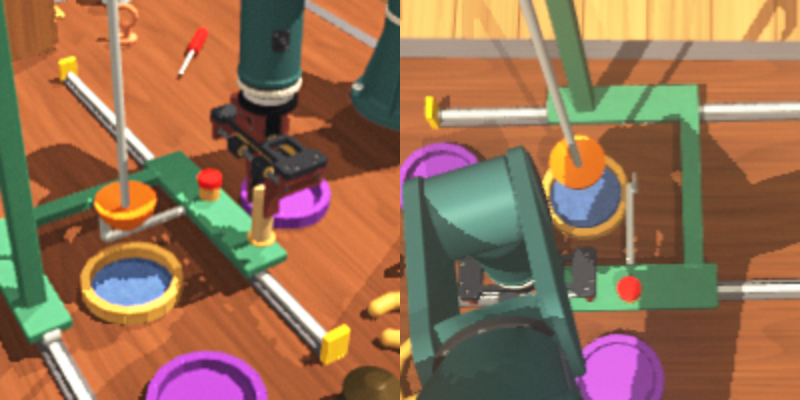

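The bowl hangs still over the brass ring: left view bowl at (127,203) with the ring below at (131,282), and the handle is held. The residual swing is about 1 mm. I'll hold, then release and check.

Run:
```python
from h import *
np.set_printoptions(precision=4,suppress=True)
print("top",bowl("top"),"scene",bowl())
sleep(4.5); s,e,_,_=watch(8,.1);print("held",s,e,current_clock())
move_gripper(.088);print(current_finger_gap(),current_force())
sleep(.2)
p=current_position();servo_line([p[0],p[1],.2],rate=.12)
s,e,_,_=watch(9,.1);print("free",s,np.hypot(*s[1:]),e,current_force(),current_clock())
c=capture("top");cv2.imwrite("pics/end.png",np.hstack([c["image"][40:260,120:400],capture("scene")["image"][100:320,100:380]]))
hsv=cv2.cvtColor(c["image"],cv2.COLOR_BGR2HSV);print("ring scene y",RF([.6932,.1953]),RF([.6959,.1971]))
```

```text
top (np.float64(0.17929420084297698), np.float64(0.06856233161792663), np.int64(530), np.float64(-0.0032884200897299767)) scene (np.float64(0.18094162943762598), np.float64(0.07179271945825225), np.int64(569), np.float64(0.004670905462258115))
held [ 0.1822 -0.0007 -0.    ] 0.00029643820176811035 31.4333
0.08782097746422907 [0.3015 0.1089 0.3256]
free [ 0.1822 -0.0008 -0.0001] 0.00082880680843948 0.0002830689577767798 [-0.1997  0.0657 -0.0289] 34.95
ring scene y [-0.0022  0.1805] [0.0005 0.1822]
```

View pics/end.png

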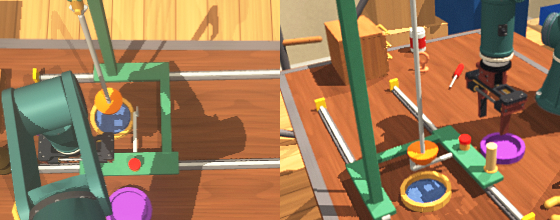

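The gripper is clear of the handle. The bowl, at (107,100) in the left view and (424,150) in the right, hangs still over the blue-felt ring, centred to about 3 mm. I'm handing it in.

```bash
python3 -c "
from bench import *
print(close_job())"
```

```text
the job is handed in; nothing more can be done
None
```

I handed the job in at about 35 s: the catch is down, and the anchor was over the brass ring with about 1 mm of swing, within about 3 mm of centre. I held it there for over five seconds before letting go of the handle; the judge's verdict was not shown.

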